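# Kit one power-supply set and latch its module on the probe stage

### The job

Make up one power-supply kit in the aluminium tray: seat the finned heat sink, the small round choke and the rectangular line filter flat in the pockets made for them. Only when these three are in, because closing the catches starts its programming, press the short flanged power module down on the sprung probe stage until the two spring catches snap over its end flanges and keep it down. Leave the wide choke and the long module where they lie: they belong to another model.

Things in the scene. Friction and masses are not known exactly. Their poses are not given: they have to be found in the camera images.
- heat_sink: Bare aluminium heat sink, 40 x 40 mm, 20 mm high: a 5 mm base plate with upright fins that run along its x axis. Grip it by the fin ends (fingers closing along its x) or across the outer fins. Origin at the centre of its underside, z up.
- choke: Small potted choke: black upright cylinder 40 mm in diameter, 24 mm high, with a copper winding showing on its top. Origin at the centre of its underside, z up. It belongs to the kit.
- line_filter: Line filter: plain steel box, 50 (its x) x 28 (its y) x 24 mm high, with two black terminal strips with brass screws on its top. Origin at the centre of its underside, z up.
- power_module: Short power module: aluminium base flange 62 (its x) x 38 (its y) x 4 mm under a black body 44 x 38 mm that rises to 20 mm, so the flange sticks out 9 mm at both x ends. Flat top that may be pressed. Origin at the centre of its underside, z up. Goes on the probe stage, length along the stage's x, either way round.
- wide_choke: Look-alike, not of this kit: choke like the small one but 54 mm in diameter, 24 mm high. Origin at the centre of its underside.
- long_module: Look-alike, not of this kit: module like the short one but 88 mm long (its x), 38 mm wide, 20 mm high. Origin at the centre of its underside.
- nest_sink: Heat sink's nest, fixed: grey block 86 x 86 x 16 mm, square pocket 48 x 48 mm, 10 mm deep (floor 6 mm above the origin), chamfered mouth. One of four cells standing two by two, 92 mm apart, in a shallow aluminium tray with a 15 mm rim; which cell is which changes; all have the same yaw. Origin: centre of the block's underside, 3 mm above the bench; x, y along the sides.
- nest_choke: Small choke's nest, fixed, another cell of the tray: the same 86 x 86 x 16 mm block with one round pocket 48 mm in diameter, 10 mm deep (floor 6 mm above the origin). Origin at the centre of the block's underside, 3 mm above the bench. (To the left of the tray a phone clamp stands 0.28 m high: swing in above it.)
- nest_filter: Line filter's nest, fixed, another cell of the tray: the same 86 x 86 x 16 mm block with one oblong pocket 58 mm (its x) x 36 mm (its y), 10 mm deep (floor 6 mm above the origin). Origin at the centre of the block's underside, 3 mm above the bench.
- probe_stage: Fixed, fourth cell. Black sprung pad, top 27 mm over the origin, sinks 17 mm (3 to 15 N), between four flared corner guides 41 mm high that leave 3 mm round the flange; open at the middle of its y sides. Sloped steel catches at both x ends snap over the flange once the module's underside is pressed below 12 mm over the origin; it then stays there. Origin: centre of underside, 3 mm above the bench.

How it is judged:
On the way, in this order (a step that is already met when the one before it is completed fails the run):
1. heat sink, small choke and line filter are seated in their nests and let go (horizontal distance between heat_sink and nest_sink below 0.009 m and z of heat_sink in the frame of nest_sink below 0.009 m and angle between each of heat_sink, choke, line_filter's own z axis and vertical below 0.1 rad and horizontal distance between choke and nest_choke below 0.009 m and z of choke in the frame of nest_choke below 0.009 m and horizontal distance between line_filter and nest_filter below 0.009 m and z of line_filter in the frame of nest_filter below 0.009 m and not (contact force between the fingers and heat_sink above 0.2 N) and not (contact force between the fingers and choke above 0.2 N) and not (contact force between the fingers and line_filter above 0.2 N)), for 0.2 s.
2. then the power module is pressed down on the probe stage until the catches hold it (horizontal distance between power_module and probe_stage below 0.008 m and z of power_module in the frame of probe_stage below 0.0155 m and angle between power_module's own z axis and vertical below 0.08 rad), for 0.3 s.
At the end, for the whole second after the job is handed in: Sink, small choke and filter flat in their own pockets (within 9 mm, under 3 mm above the floor, tilt < 0.1 rad); power module level under both catches (underside < 15.5 mm over the stage origin, within 8 mm, tilt < 0.08 rad); all at rest; look-alikes within 30 mm of their start (all of step 2 and horizontal distance between heat_sink and nest_sink below 0.009 m and z of heat_sink in the frame of nest_sink below 0.009 m and angle between each of heat_sink, choke, line_filter's own z axis and vertical below 0.1 rad and horizontal distance between choke and nest_choke below 0.009 m and z of choke in the frame of nest_choke below 0.009 m and horizontal distance between line_filter and nest_filter below 0.009 m and z of line_filter in the frame of nest_filter below 0.009 m and linear speed of each of heat_sink, choke, line_filter, power_module below 0.02 m/s and distance of each of wide_choke, long_module from where it was at the start of the episode below 0.03 m); the robot touches nothing.
It fails at once if a look-alike (wide choke or long module) was moved by more than 30 mm (distance of any of wide_choke, long_module from where it was at the start of the episode above 0.03 m).
It also fails if it takes over 96 s, if anything falls off the work surface, if the arm or the gripper's body presses on something with over 40 N, if the wrist force passes 120 N, or if a joint passes its speed limit or range.

### The arm

A 6-joint arm with a two-finger parallel gripper is mounted at the origin on a cart in front of the work surface, level with it; the furniture and walls round the work are solid. World frame = base frame: x ahead of the robot, y to its left, z up, the work surface at z = 0. Lengths are in m, angles in rad, forces in N, time in s.
With the tool pointing down it reaches from about 0.25 to 0.775 m from the base axis. Payload 8.9 kg.
Tool frame: the origin (TCP) lies at the very end of the fingers, on their centre line; the grasp point (between the pads) lies ctrl.tcp_to_grasp behind it (ctrl.tcp_to_grasp is the distance from the TCP to the grasp point, in m); z points along the fingers, y is the line along which they close (so a half turn about z gives the same grasp; the last joint's range is limited). The gripper opens to 85 mm and grips with 20 to 120 N. Pads are 22 mm wide; open, the fingers measure 114 mm over their backs; the gripper's body (76 mm by 85 mm) begins 54 mm behind the grasp point. The pads swing forward as they close: fully open they stand 13 mm farther back than shut.
Start: joints at [1.163, 0.291, -0.153, 1.127, 0, 1.431], TCP at [0.139, 0.506, 0.231] pointing down, gripper open.
Joint ranges: [-2.52, 2.52], [-0.91, 1.74], [-1.3, 1.37], [-1.96, 2.02], [-1.52, 1.47], [-3.14, 3.14]. Speed limits (rad/s): [2.22, 2.22, 2.79, 3.14, 3.14, 3.14].

### API

Orientations are given as [roll, pitch, yaw] about the fixed x, y, z axes, in that order (R = Rz(yaw) Ry(pitch) Rx(roll)).
In Python, from cell import ctrl, optics gives the robot as it stands.
- The arm moves only by the tool servo_tool, never from a script. Its argument "moves" is a list of rows, each a list of 2 entries, a list of its own where there are three numbers: the shift along the tool's x, y, z in fractions of the full range, 1 being 750 mm, then the turn about the tool's z in fractions of the full range, 1 being 90 degrees. In form: [[[dx, dy, dz], yaw], ...]. A call has 1 to 12 rows; each row is the pose to reach, as a shift and turn from the pose commanded when the call began, along the tool's axes at that moment; what a row does not reach only later rows make up. A row lasts 1/8 s, in which the tool goes at most 62.5 mm and 10.7 degrees, less where a joint would pass 70% of its speed; a pose out of reach is approached as far as the arm can. A shift or turn number past 1, either way, is cut back to 1. A call with a gripper value outside its range is refused whole. "grip" is the opening, from 0 (shut) to 1 (fully open), set as the call begins (left out, the last holds). The fingers move at their own pace and stop on an object; "squeeze" is the grip in N (left out, the last holds). Time passes only in rows, so rows that repeat a pose let the fingers close. It gives the time, the measured TCP pose, the force, the opening and the grip force at its end, in the units of the state.
- ctrl.sense(): the state, without advancing time (a new reading comes with each control period).
- optics.grab_frame(name): name is "side" or "top" or "wrist"; returns a dict with "img" (420x560x3 uint8, blue, green, red), "intrinsics" (3x3 intrinsics, pixels), "R" (3x3) and "t" (3): a world point X has camera coordinates R X + t; the wrist camera has in their place "tool_from_camera" (4x4, takes a point from camera to tool coordinates, whose origin is the TCP and whose axes are the flange's). Camera axes: x right, y down, z forward; pixel columns grow to the right and rows downward; lengths in m; the calibration is good to about 2 mm. A picture is of the moment at which its call begins: read the wrist's pose just before it. There is no depth.
- ctrl.sign_off(): hands the job in; it is judged then, once.
The state is a dict: "t": time; "joints": joint angles; "dq": joint speeds; "joint_torque": joint torques, N m; "ee_pos": TCP position; "tool_rot": TCP orientation; "ft_force": force on the tool from outside, world axes, zero at the start; "moment": the same for the moment, N m; "opening": finger opening in m; "grasp_force": force on a finger pad.
Only numpy, scipy, OpenCV 4.12 (cv2) and the standard library are available. Lean on these libraries where they do the work, as an engineer would, in place of code of your own. Each camera call takes 0.05 s, during which the arm holds its last target. There are 200 camera calls.

## Working session

There is one attempt and no reset: what is moved stays moved. The work goes in short steps, Python scripts to look and compute and a tool call to move; the robot and the scene stay as the last step left them, time stands still between calls to the robot, and variables do not carry over. Pictures are saved under pics/ and viewed, at most 14 in all, crops included, and the job is handed in when it is done.

Besides the shell and the picture viewer there is one more tool, called after "Call:" as name(argument=value, ...), one argument or row to a line, values as JSON. servo_tool: Moves the arm, as the interface text tells. Its arguments: {"type":"object","properties":{"moves":{"type":"array"},"grip":{"type":"number"},"squeeze":{"type":"number"}},"required":["moves"]}

```bash
ls; mkdir -p pics; cat > h.py <<'E'
import numpy as np, cv2
from scipy.spatial.transform import Rotation as Ro
from cell import ctrl, optics
def cam(name):
    s=ctrl.sense(); f=optics.grab_frame(name); K=np.array(f["intrinsics"]); 
    if name=="wrist":
        T=np.array(f["tool_from_camera"]); Rt=Ro.from_euler('xyz',s["tool_rot"]).as_matrix()
        Rc=Rt@T[:3,:3]; c=Rt@T[:3,3]+np.array(s["ee_pos"])
    else:
        R=np.array(f["R"]); Rc=R.T; c=-R.T@np.array(f["t"])
    return f["img"],K,Rc,c
def ray(K,Rc,c,p,z):
    p=np.atleast_2d(np.array(p,float)); d=np.c_[p,np.ones(len(p))]@np.linalg.inv(K).T@Rc.T
    return c+d*((z-c[2])/d[:,2])[:,None]
def proj(K,Rc,c,X):
    q=(np.atleast_2d(X)-c)@Rc@K.T; return q[:,:2]/q[:,2:]
E
python3 - <<'E'
from h import *
s=ctrl.sense(); print(s, ctrl.tcp_to_grasp)
for n in("top","side","wrist"):
    i,K,R,c=cam(n); cv2.imwrite(f"pics/{n}0.png",i); np.savez(f"{n}0.npz",i=i,K=K,R=R,c=c); print(n,K[0],K[1],c,R[:,2],R[:,0])
E
```

```text
pics
{'t': 0.0, 'joints': array([ 1.16272735e+00,  2.91290037e-01, -1.54136483e-01,  1.12670149e+00,
        1.49232507e-05,  1.43151073e+00]), 'dq': array([-7.99037235e-04, -2.65408890e-04, -4.66584853e-04,  7.61714685e-04,
        4.35842427e-04, -6.13974596e-05]), 'joint_torque': array([-3.95451752e-04, -5.37143576e+01,  3.31372869e+01,  1.58655370e-02,
       -2.55039567e-04, -2.63216627e-06]), 'ee_pos': array([0.13922421, 0.50574133, 0.23072345]), 'tool_rot': array([-3.14027594e+00, -1.99663787e-04,  2.87280913e+00]), 'ft_force': array([0.20603372, 0.63068974, 0.70134442]), 'moment': array([-0.04715521, -0.04160883,  0.01230371]), 'grasp_force': 0.0, 'opening': 0.08525838328166131} 0.0187
top [456.94069557   0.         284.69064289] [  0.         456.94069557 208.75069874] [ 0.4867646  -0.15263792  0.99137596] [ 0.04919827 -0.02456401 -0.99848692] [ 0.02321645 -0.99939929  0.02573039]
side [397.64440256   0.         271.20639948] [  0.         397.64440256 214.83541237] [0.49223863 0.57017166 0.46022303] [ 0.08731571 -0.86454621 -0.4949099 ] [-0.99425669 -0.10649368  0.01061704]
wrist [365.68334341   0.         283.36849539] [  0.         365.68334341 213.36513473] [0.07581117 0.5235737  0.3737492 ] [ 0.25457244 -0.07091708 -0.96444991] [ 2.65706153e-01  9.64053771e-01 -7.53191560e-04]
```

View pics/top0.png

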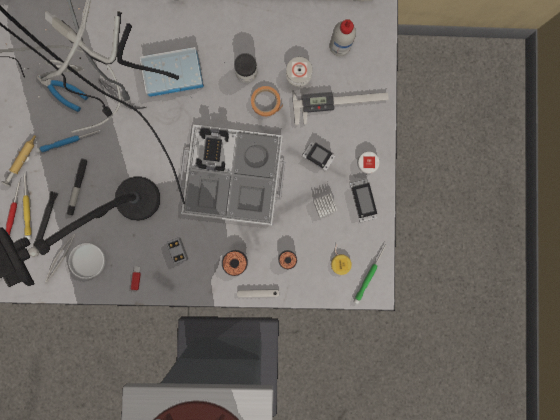

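View pics/side0.png

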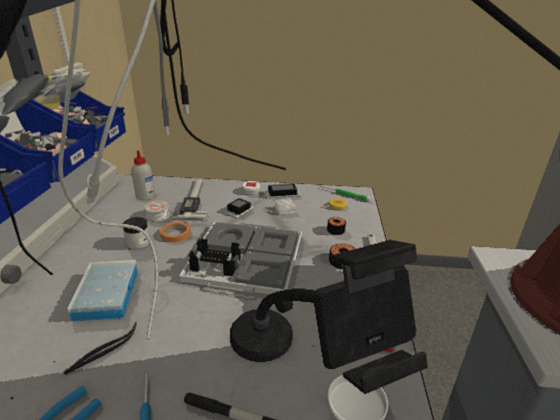

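View pics/wrist0.png

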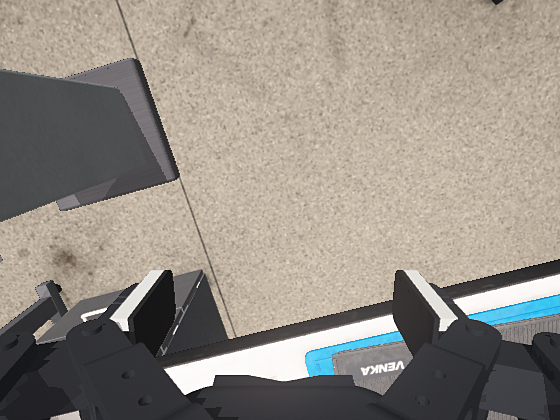

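Top view: stage at about (213,150), round pocket (257,155), two further pockets (207,193) and (251,198). Parts: short module (319,155), sink (324,201), long module (364,201), small choke (288,260), wide choke (234,263), filter (176,251). The side view shows the phone clamp at about (365,320). The wrist camera sees only floor for now.

```bash
python3 - <<'E'
from h import *
d=np.load("top0.npz"); i,K,R,c=[d[k] for k in "iKRc"]
cv2.imwrite("pics/top0c.png",cv2.resize(i[118:288,155:385],None,fx=3.4,fy=3.4,interpolation=cv2.INTER_CUBIC))
for n,p,z in [("stage",(213,150),.03),("round",(257,155),.019),("p3",(207,193),.019),("p4",(251,198),.019),("mod",(319,155),.02),("sink",(324,201),.02),("choke",(288,260),.024),("wide",(234,263),.024),("filt",(176,251),.024),("long",(364,201),.02),("phone",(10,250),.28)]:
    print(n,ray(K,R,c,p,z)[0].round(3))
E
```

```text
stage [ 0.655 -0.022  0.03 ]
round [ 0.648 -0.115  0.019]
p3 [ 0.564 -0.011  0.019]
p4 [ 0.556 -0.104  0.019]
mod [ 0.652 -0.247  0.02 ]
sink [ 0.553 -0.26   0.02 ]
choke [ 0.426 -0.186  0.024]
wide [ 0.418 -0.073  0.024]
filt [0.44  0.05  0.024]
long [ 0.555 -0.346  0.02 ]
phone [0.448 0.248 0.28 ]
```

View pics/top0c.png

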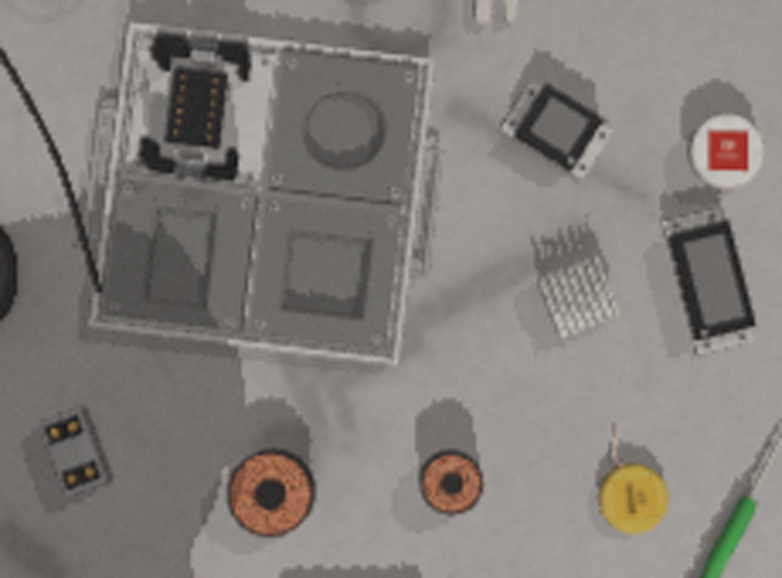

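Tray crop: stage at crop (197,108), round pocket (343,130), filter pocket (180,257), sink pocket (327,275). I'll check whether the hanging black cable is in the way, in both views, before swinging across.

```bash
python3 - <<'E'
from h import *
T=np.load("top0.npz");S=np.load("side0.npz")
def tri(p,q):
    dirs=[];cs=[]
    for D,x in((T,p),(S,q)):
        d=D["R"]@np.linalg.inv(D["K"])@np.r_[x,1];dirs.append(d/np.linalg.norm(d));cs.append(D["c"])
    A=sum(np.eye(3)-np.outer(d,d) for d in dirs);b=sum((np.eye(3)-np.outer(d,d))@c for d,c in zip(dirs,cs))
    X=np.linalg.solve(A,b); return X.round(3),[round(float(np.linalg.norm(np.cross(d,X-c))),3) for d,c in zip(dirs,cs)]
print("black end",tri((185,203),(285,168)))
print("phone",tri((10,250),(370,320)), tri((0,232),(345,252)))
# epipolar: side positions of cable points for heights
for p in((185,203),(160,130),(100,90)):
    print(p,[(z,proj(S["K"],S["R"],S["c"],ray(T["K"],T["R"],T["c"],p,z))[0].round().tolist()) for z in(0,.1,.2,.3,.4,.5,.6)])
E
```

```text
black end (array([ 0.53 , -0.003,  0.217]), [0.001, 0.001])
phone (array([0.436, 0.295, 0.199]), [0.008, 0.008]) (array([0.466, 0.278, 0.26 ]), [0.009, 0.009])
(185, 203) [(0, [272.0, 293.0]), (0.1, [277.0, 239.0]), (0.2, [283.0, 179.0]), (0.3, [290.0, 112.0]), (0.4, [297.0, 38.0]), (0.5, [305.0, -46.0]), (0.6, [315.0, -141.0])]
(160, 130) [(0, [173.0, 309.0]), (0.1, [184.0, 251.0]), (0.2, [197.0, 188.0]), (0.3, [211.0, 117.0]), (0.4, [226.0, 39.0]), (0.5, [243.0, -48.0]), (0.6, [262.0, -146.0])]
(100, 90) [(0, [82.0, 372.0]), (0.1, [102.0, 299.0]), (0.2, [123.0, 220.0]), (0.3, [146.0, 136.0]), (0.4, [171.0, 46.0]), (0.5, [197.0, -53.0]), (0.6, [226.0, -159.0])]
```

The black cable end hangs at about (0.53, 0.00, 0.22), near the filter nest, so I'll watch for it. Next I rise and swing over the clamp.

The manual's scale: shifts go in shares of 750 mm and turns go in shares of 90 degrees. Converting my numbers, -19 cm is -0.2533, -18 cm is -0.24.

Call:
servo_tool(
  moves=[
    [[0,0,-0.08],0],
    [[0,0,-0.16],0],
    [[0,0,-0.24],0],
    [[0,0,-0.2533],0],
  ],
  grip=1,
)

```text
t: 0.65
ee_pos: [0.1398, 0.5071, 0.4251]
tool_rot: [3.136, 0.001, 2.873]
ft_force: [-0.3, -0.2, -1.4]
opening: 0.0857
grasp_force: 0.0
```

Converted, -51 cm is -0.68, -49 cm is -0.6533, -0.19 rad is -0.121.

Call:
servo_tool(
  moves=[
    [[-0.0533,-0.0533,0],0],
    [[-0.1067,-0.1067,0],0],
    [[-0.1667,-0.16,0],0],
    [[-0.2267,-0.2133,0],-0.0318],
    [[-0.28,-0.2667,0],-0.0637],
    [[-0.34,-0.3253,0],-0.0955],
    [[-0.4,-0.38,0],-0.121],
    [[-0.4533,-0.4333,0],-0.121],
    [[-0.5133,-0.4933,0],-0.121],
    [[-0.5733,-0.5467,0],-0.121],
    [[-0.6267,-0.6,0],-0.121],
    [[-0.68,-0.6533,0],-0.121],
  ],
)

```text
t: 2.15
ee_pos: [0.5014, -0.1036, 0.4203]
tool_rot: [3.141, -0.001, 3.062]
ft_force: [0.6, 1.2, 1.0]
opening: 0.0856
grasp_force: 0.0
```

Call:
servo_tool(
  moves=[
    [[0,0,0],0],
    [[0,0,0],0],
  ],
)

```text
t: 2.4
ee_pos: [0.5006, -0.1015, 0.4204]
tool_rot: [3.141, -0.002, 3.062]
ft_force: [-0.1, 0.2, 1.4]
opening: 0.0857
grasp_force: 0.0
```

```bash
python3 - <<'E'
from h import *
i,K,R,c=cam("wrist"); cv2.imwrite("pics/w1.png",i); np.savez("w1.npz",i=i,K=K,R=R,c=c);print(c)
E
```

```text
[ 0.43511899 -0.09651446  0.5634986 ]
```

View pics/w1.png

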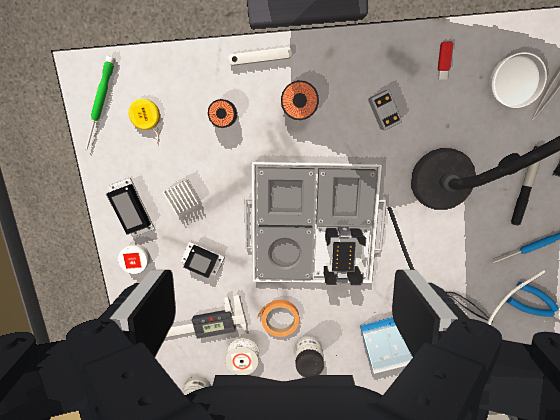

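Wrist view (robot at the top): sink pocket (287,195), filter pocket (345,195), round pocket (285,253), stage (344,257). Parts: small choke (222,113), wide choke (300,99), filter (385,110), sink (184,198), short module (203,261), long module (128,208). The cable end is at (388,207). I go lower for a sharper second view.

Call:
servo_tool(
  moves=[
    [[-0.0267,-0.0067,0.0667],0],
    [[-0.0533,-0.0133,0.1333],0],
    [[-0.08,-0.02,0.1867],0],
    [[-0.08,-0.02,0.1867],0],
    [[-0.08,-0.02,0.1867],0],
  ],
)

```text
t: 3.08
ee_pos: [0.5594, -0.1206, 0.283]
tool_rot: [-3.141, 0.001, 3.064]
ft_force: [-0.1, 0.3, 0.5]
opening: 0.0854
grasp_force: 0.0
```

```bash
python3 - <<'E'
from h import *
i,K,R,c=cam("wrist"); cv2.imwrite("pics/w2.png",i); np.savez("w2.npz",i=i,K=K,R=R,c=c);print(c, ctrl.sense()["ee_pos"],ctrl.sense()["tool_rot"])
cv2.imwrite("pics/w2v.png",cv2.resize(i[:330],None,fx=1.42,fy=1.42,interpolation=cv2.INTER_CUBIC))
E
```

```text
[ 0.49351913 -0.11544142  0.42584456] [ 0.55975898 -0.12084401  0.28347968] [-3.14094680e+00  2.51836634e-03  3.06365078e+00]
```

View pics/w2v.png

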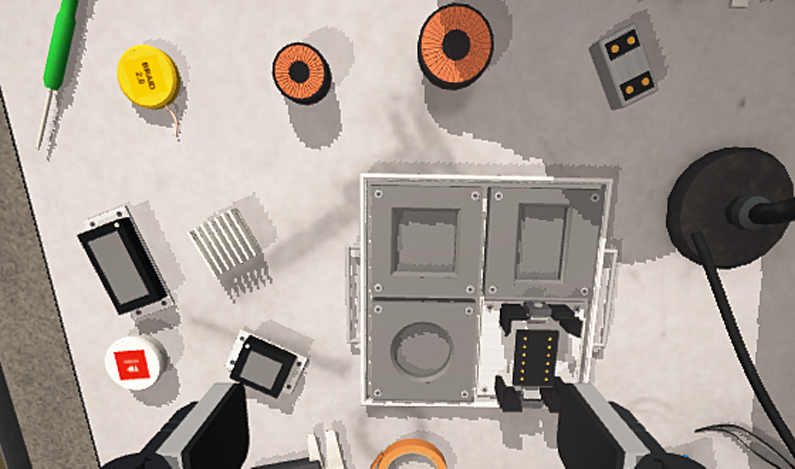

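Sharp view (pixels ×1.42): small choke (301,73), wide choke (456,46), filter (627,66), sink (232,245), short module (266,362), pockets (425,242), (543,243), (423,349), stage (536,357). Now I measure the parts with masks in both wrist views and enlarge the tray.

```bash
cat > seg.py <<'E'
from h import *
W={k:np.load(k+".npz") for k in("w1","w2","top0")}
seeds=dict(choke=(301,73),wide=(456,46),filter=(627,66),sink=(232,245),mod=(266,362))
def blob(m,p):
    n,l,st,ce=cv2.connectedComponentsWithStats(m.astype(np.uint8)); 
    ok=[k for k in range(1,n) if st[k,4]>25]
    k=min(ok,key=lambda k:np.hypot(*(ce[k]-p))); return l==k,ce[k],st[k,4]
X0={k:ray(*[W["w2"][a] for a in"KRc"],np.array(p)/1.42,.022)[0] for k,p in seeds.items()}
if __name__=="__main__":
  for k in X0:
    obs=[]
    for w in W:
        D=W[w]; p=proj(D["K"],D["R"],D["c"],X0[k])[0]; H,S,V=cv2.split(cv2.cvtColor(D["i"],cv2.COLOR_BGR2HSV)); b,g,r=[D["i"][...,j].astype(int) for j in range(3)]
        cop=(r-b>50)&(r>g+25)
        if k in("choke","wide"): m,ce,a=blob(cop,p); ce=cv2.minEnclosingCircle(np.argwhere(m)[:,::-1].astype(np.float32)); a=(a,ce[1]);ce=np.array(ce[0])
        else:
            print(k,w,p.round(1), D["i"][int(p[1])-1:int(p[1])+2,int(p[0])-1:int(p[0])+2].mean((0,1)).round()); continue
        obs.append((D,ce)); print(k,w,ce.round(1),a,ray(D["K"],D["R"],D["c"],ce,.024)[0].round(4))
    for (A,p),(B,q) in ([(obs[0],obs[1]),(obs[2],obs[1])] if obs else []):
        M=[np.c_[D["K"]@D["R"].T,-D["K"]@D["R"].T@D["c"]] for D in(A,B)]
        x=cv2.triangulatePoints(M[0],M[1],np.array(p,float),np.array(q,float)); print("  tri",(x[:3]/x[3]).ravel().round(4))
E
python3 seg.py; python3 - <<'E'
from h import *
i=np.load("w2.npz")["i"]
a=cv2.resize(i[118:290,248:436],None,fx=3.4,fy=3.4,interpolation=cv2.INTER_CUBIC)
cv2.imwrite("pics/tray.png",a)
b=np.vstack([cv2.resize(i[140:285,125:220],None,fx=4,fy=4,interpolation=cv2.INTER_CUBIC)])
c=cv2.resize(i[10:80,410:470],None,fx=4,fy=4,interpolation=cv2.INTER_CUBIC)
o=np.zeros((580,380+240,3),np.uint8);o[:,:380]=b;o[:280,380:]=c;cv2.imwrite("pics/parts.png",o)
E
```

```text
choke w1 [221. 113.] (np.int32(424), 13.038504600524902) [ 0.427  -0.1842  0.024 ]
choke w2 [210.5  50. ] (np.int32(866), 19.137758255004883) [ 0.4268 -0.1844  0.024 ]
choke top0 [287.4 259.7] (np.int32(176), 8.280871391296387) [ 0.4269 -0.1846  0.024 ]
  tri [ 0.4271 -0.184   0.026 ]
  tri [ 0.4268 -0.1846  0.0235]
wide w1 [299.3  99.9] (np.int32(832), 18.21713638305664) [ 0.4181 -0.0721  0.024 ]
wide w2 [320.   30.7] (np.int32(1740), 26.745214462280273) [ 0.4176 -0.0727  0.024 ]
wide top0 [234. 263.] (np.int32(359), 11.70479965209961) [ 0.4177 -0.0725  0.024 ]
  tri [ 0.4181 -0.0725  0.0259]
  tri [ 0.4177 -0.0726  0.0247]
filter w1 [385.8 109.9] [130. 135. 140.]
filter w2 [441.5  46.5] [124. 128. 134.]
filter top0 [175.9 250.3] [107. 108. 111.]
sink w1 [185.8 198.6] [195. 205. 211.]
sink w2 [163.4 172.5] [192. 200. 206.]
sink top0 [320.9 203.7] [135. 141. 146.]
mod w1 [202.7 258.8] [133. 139. 146.]
mod w2 [187.3 254.9] [130. 137. 143.]
mod top0 [316.1 157.2] [104. 106. 108.]
```

View pics/tray.png

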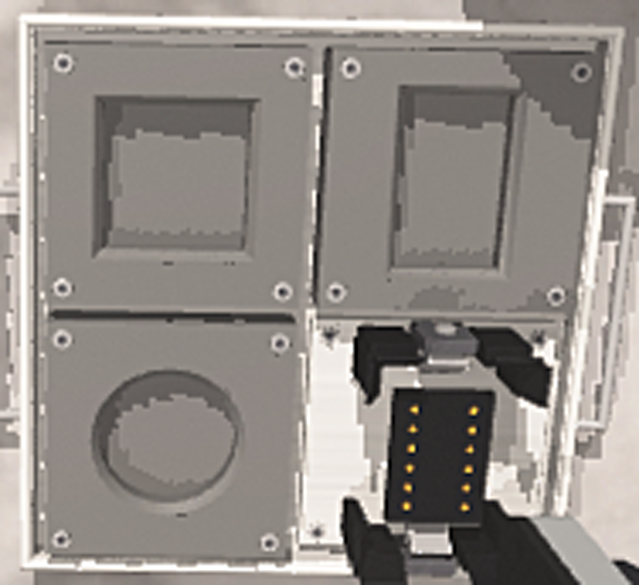

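View pics/parts.png

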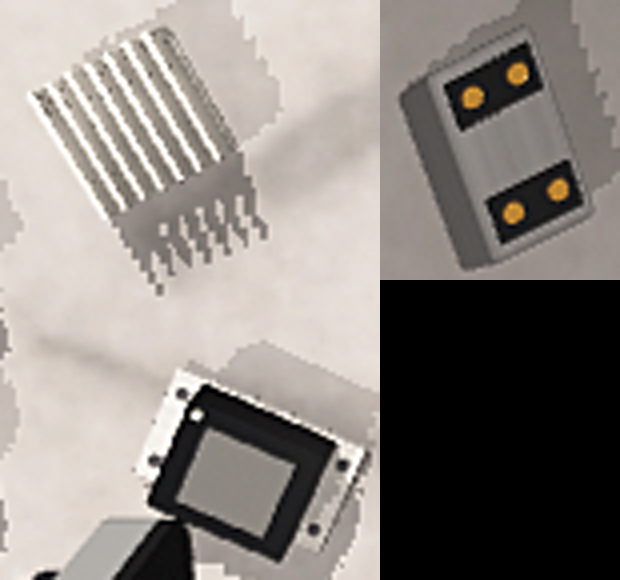

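The tray crop shows the four corner screws of each block clearly, e.g. sink block at (63,62) and (283,292). In the parts crop, the fin ends, filter screws and module screws give centre and yaw. Now into world coordinates.

```bash
cat > loc.py <<'E'
from h import *
D=np.load("w2.npz");T=np.load("top0.npz");A=[D[k] for k in"KRc"];B=[T[k] for k in"KRc"]
def px(L,f,o): return (np.array(L,float)+.5)/f-.5+np.array(o)
tr=lambda L:px(L,3.4,(248,118)); pa=lambda L:px(L,4,(125,140)); fi=lambda L:px(L,4,(410,10)); tp=lambda L:px(L,3.4,(155,118))
def tri(p,q):
    M=[np.c_[K@R.T,-K@R.T@c] for K,R,c in(A,B)]; x=cv2.triangulatePoints(M[0],M[1],p.T.copy(),q.T.copy()); return (x[:3]/x[3]).T.round(4)
N=dict(sink=[(63,62),(295,67),(62,288),(283,292)],filt=[(350,67),(582,72),(336,292),(556,295)],choke=[(62,339),(280,343),(61,540),(269,542)])
print("nest screw tri",tri(tr([(61,540),(62,339),(269,542)]),tp([(408,77),(391,198),(283,55)])).tolist())
for k,L in N.items():
    P=ray(*A,tr(L),.019); v=P[0]-P[1]+P[2]-P[3]; u=P[2]-P[0]+P[3]-P[1]   # v ~ -y, u ~ +x
    print(k,P.mean(0).round(4),"yaw",np.degrees([np.arctan2(u[1],u[0]),np.arctan2(v[0],-v[1])]).round(1),np.linalg.norm(u[:2])/2,np.linalg.norm(v[:2])/2)
def show(n,P):
    e=np.diff(np.vstack([P,P[:1]]),axis=0); print(n,P.mean(0).round(4),"edges mm",(np.linalg.norm(e,axis=1)*1e3).round(1),"ang",np.degrees(np.arctan2(e[:,1],e[:,0])).round(1))
print("filt tri", tri(fi([(135.5,143.5)]),tp([(75,453)])), "sink tri",tri(pa([(138,123),(170,28)]),tp([(577,285),(543,290)])).tolist(),"mod tri",tri(pa([(236,483)]),tp([(560,123)])))
show("filt",ray(*A,fi([(92,97),(138,74),(179,190),(133,212)]),.025))
show("sink",ray(*A,pa([(33,95),(170,28),(237,150),(112,218)]),.02))
show("modlab",ray(*A,pa([(208,430),(298,465),(265,537),(175,500)]),.02))
show("modscr",ray(*A,pa([(182,394),(343,466),(313,529),(154,460)]),.004))
show("stagepad27",ray(*A,tr([(396,388),(494,391),(480,526),(386,520)]),.030))
E
python3 loc.py
```

```text
nest screw tri [[0.6801, -0.1515, 0.0245], [0.6011, -0.1429, 0.045], [0.696, -0.0734, 0.0049]]
sink [ 0.5573 -0.1025  0.019 ] yaw [-5.4 -5.6] 0.07447976403518139 0.07446738934168834
filt [ 0.5658 -0.0107  0.019 ] yaw [-5.5 -5.5] 0.07412090861906555 0.07444368952593738
choke [ 0.6491 -0.1113  0.019 ] yaw [-5.5 -5.3] 0.07422041288472117 0.07421790860310154
filt tri [[0.4416 0.0459 0.0357]] sink tri [[0.5507, -0.2633, 0.0041], [0.5351, -0.2368, 0.0506]] mod tri [[ 0.655  -0.2484  0.0167]]
filt [0.4411 0.0509 0.025 ] edges mm [12.1 30.1 12.3 30. ] ang [ 111.2   22.3  -69.3 -158. ]
sink [ 0.5449 -0.2584  0.02  ] edges mm [43.6 37.3 41.7 39.5] ang [ 110.4   20.8  -66.6 -156.4]
modlab [ 0.6539 -0.2472  0.02  ] edges mm [28.2 25.9 28.8 25.1] ang [  62.4  -30.5 -119.2  148. ]
modscr [ 0.6538 -0.2477  0.004 ] edges mm [53.3 23.6 53.  23.9] ang [  59.3  -30.9 -120.3  149.7]
stagepad27 [ 0.6571 -0.0198  0.03  ] edges mm [32.9 49.1 32.7 47.9] ang [ 83.7  -5.5 -98.4 174.8]
```

Everything fits (92 mm cell spacing, tray yaw −5.5°). Small choke first.

Converted, 21 cm is 0.28, 17 cm is 0.2267.

Call:
servo_tool(
  moves=[
    [[0.0533,-0.0333,0.0533],0],
    [[0.1067,-0.0667,0.1067],0],
    [[0.16,-0.0933,0.16],0],
    [[0.1707,-0.0987,0.2267],0],
    [[0.1707,-0.0987,0.28],0],
    [[0.1707,-0.0987,0.28],0],
  ],
  grip=0.75,
  squeeze=40,
)

```text
t: 3.88
ee_pos: [0.4252, -0.1844, 0.0711]
tool_rot: [3.141, -0.002, 3.063]
ft_force: [-0.2, -0.4, 0.6]
opening: 0.0642
grasp_force: 0.0
```

```bash
cat > go.py <<'E'
import sys
from h import *
# prints shift (cm) in tool axes and turn (rad) from here to target x y z yaw(deg)
s=ctrl.sense(); x,y,z,w=map(float,sys.argv[1:5]); R=Ro.from_euler('xyz',s["tool_rot"]).as_matrix()
yaw=np.degrees(np.arctan2(R[1,0],R[0,0])); dw=(w-yaw+180)%360-180
print("shift",((R.T@(np.array([x,y,z])-s["ee_pos"]))*100).round(2),"turn",round(-np.radians(dw),3),"at",np.array(s["ee_pos"]).round(4),"yaw",yaw.round(2),"t",round(s["t"],2),"open",round(float(s["opening"]),4),"j",np.array(s["joints"]).round(2))
E
python3 go.py .427 -.1845 .010 174.5
python3 - <<'E'
from h import *
i,K,R,c=cam("wrist"); cv2.imwrite("pics/w3.png",i)
E
```

```text
shift [-0.19  0.    6.11] turn 0.017 at [ 0.4252 -0.1844  0.0711] yaw 175.48 t 3.88 open 0.0642 j [-0.57  0.34 -0.55  0.68  0.   -0.49]
```

View pics/w3.png

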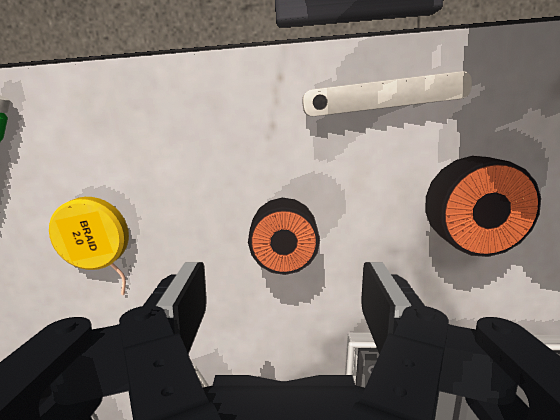

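The choke is centred between the fingers (284 vs finger centre ~284). Descend and grip.

Converted, 6 cm is 0.08, 3 cm is 0.04.

Call:
servo_tool(
  moves=[
    [[-0.0027,0,0.04],0],
    [[-0.0027,0,0.08],0],
    [[-0.0027,0,0.08],0],
  ],
)

```text
t: 4.3
ee_pos: [0.4287, -0.1853, 0.0122]
tool_rot: [-3.142, 0.0, 3.063]
ft_force: [-0.3, 0.7, 0.0]
opening: 0.0644
grasp_force: 0.0
```

Call:
servo_tool(
  moves=[
    [[0,0,0],0],
    [[0,0,0],0],
    [[0,0,0],0],
    [[0,0,0],0],
  ],
  grip=0,
)

```text
t: 4.8
ee_pos: [0.4297, -0.1861, 0.0136]
tool_rot: [-3.14, 0.003, 3.063]
ft_force: [-1.4, 1.7, 11.3]
opening: 0.0368
grasp_force: 38.6
```

Converted, -9 cm is -0.12, -4 cm is -0.0533.

Call:
servo_tool(
  moves=[
    [[0,0,-0.0533],0],
    [[0,0,-0.12],0],
    [[0,0,-0.12],0],
  ],
)

```text
t: 5.18
ee_pos: [0.431, -0.1869, 0.1059]
tool_rot: [-3.138, 0.007, 3.063]
ft_force: [0.1, 0.5, -0.8]
opening: 0.0368
grasp_force: 40.8
```

```bash
python3 go.py .6491 -.1113 .10 174.5; python3 - <<'E'
from h import *
i,K,R,c=cam("wrist"); cv2.imwrite("pics/w4.png",i)
E
```

```text
shift [-21.14   9.26   0.71] turn 0.017 at [ 0.431  -0.1869  0.1059] yaw 175.5 t 5.17 open 0.0368 j [-0.57  0.3  -0.51  0.76 -0.   -0.49]
```

View pics/w4.png

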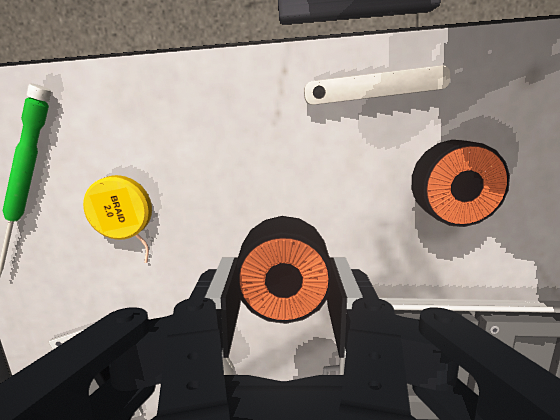

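Held firmly: copper top at (284,279) between the pads. I compute its offset from the TCP.

```bash
python3 - <<'E'
from h import *
i,K,R,c=cam("wrist"); s=ctrl.sense(); b,g,r=[i[...,j].astype(int) for j in range(3)]
m=((r-b>50)&(r>g+25)).astype(np.uint8); n,l,st,ce=cv2.connectedComponentsWithStats(m); k=max(range(1,n),key=lambda k:st[k,4]*(abs(ce[k][0]-284)<40))
e=cv2.minEnclosingCircle(np.argwhere(l==k)[:,::-1].astype(np.float32)); 
for z in(.112,.1163,.12):
    X=ray(K,R,c,e[0],z)[0]; q=ray(K,R,c,(e[0][0]+e[1],e[0][1]),z)[0]; print(e,X.round(4),"rel tcp",(X-s["ee_pos"]).round(4),"rad",np.linalg.norm(q-X).round(4))
E
```

```text
((283.70672607421875, 278.2259521484375), 44.30012893676758) [ 0.4279 -0.1859  0.112 ] rel tcp [-0.0009 -0.0004  0.0095] rad 0.0178
((283.70672607421875, 278.2259521484375), 44.30012893676758) [ 0.4259 -0.1858  0.1163] rel tcp [-0.003  -0.0002  0.0138] rad 0.0172
((283.70672607421875, 278.2259521484375), 44.30012893676758) [ 0.4241 -0.1856  0.12  ] rel tcp [-0.0047 -0.      0.0175] rad 0.0167
```

```bash
python3 go.py .6505 -.111 .06 174.5
```

```text
shift [-21.5    9.18   4.29] turn 0.017 at [ 0.4288 -0.1856  0.1025] yaw 175.49 t 5.28 open 0.0368 j [-0.57  0.3  -0.51  0.76  0.   -0.49]
```

Converted, -21.5 cm is -0.2867, -20 cm is -0.2667, 0.02 rad is 0.0127.

Call:
servo_tool(
  moves=[
    [[-0.0667,0.0267,0],0.0127],
    [[-0.1333,0.0533,0],0.0127],
    [[-0.2,0.0867,0],0.0127],
    [[-0.2667,0.1133,0],0.0127],
    [[-0.2867,0.1227,0.0133],0.0127],
    [[-0.2867,0.1227,0.0573],0.0127],
    [[-0.2867,0.1227,0.0573],0.0127],
    [[-0.2867,0.1227,0.0573],0.0127],
  ],
)

```text
t: 6.28
ee_pos: [0.6492, -0.1108, 0.0586]
tool_rot: [3.142, -0.001, 3.042]
ft_force: [-0.5, -0.9, -0.6]
opening: 0.0365
grasp_force: 40.8
```

```bash
python3 go.py .6505 -.111 .024 174.5
```

```text
shift [-0.14 -0.01  3.46] turn -0.003 at [ 0.6492 -0.1108  0.0586] yaw 174.31 t 6.28 open 0.0365 j [-0.28  0.67 -0.01  0.89 -0.   -0.18]
```

Down gently, then release.

Converted, 3.5 cm is 0.0467, 3 cm is 0.04.

Call:
servo_tool(
  moves=[
    [[-0.0013,0,0.02],0],
    [[-0.0013,0,0.04],0],
    [[-0.0013,0,0.0467],0],
    [[-0.0013,0,0.0467],0],
  ],
)

```text
t: 6.78
ee_pos: [0.6504, -0.1105, 0.023]
tool_rot: [3.141, -0.001, 3.043]
ft_force: [-0.5, -0.4, -0.4]
opening: 0.0362
grasp_force: 40.9
```

Call:
servo_tool(
  moves=[
    [[0,0,0],0],
    [[0,0,0],0],
    [[0,0,0],0],
  ],
  grip=0.68,
)

```text
t: 7.15
ee_pos: [0.6508, -0.1106, 0.0233]
tool_rot: [3.142, 0.0, 3.043]
ft_force: [0.7, 0.2, 0.1]
opening: 0.0583
grasp_force: 0.0
```

Converted, -13 cm is -0.1733, -9 cm is -0.12.

Call:
servo_tool(
  moves=[
    [[0,0,-0.0533],0],
    [[0,0,-0.12],0],
    [[0,0,-0.1733],0],
    [[0,0,-0.1733],0],
  ],
)

```text
t: 7.65
ee_pos: [0.653, -0.1111, 0.1571]
tool_rot: [-3.14, 0.006, 3.043]
ft_force: [0.4, 0.9, -0.3]
opening: 0.0582
grasp_force: 0.0
```

```bash
python3 go.py .544 -.2595 .08 203; python3 - <<'E'
from h import *
i,K,R,c=cam("wrist"); cv2.imwrite("pics/w5.png",i); b,g,r=[i[...,j].astype(int) for j in range(3)]
m=((r-b>50)&(r>g+25)).astype(np.uint8); p=proj(K,R,c,np.array([.6491,-.1113,.033]))[0]; n,l,st,ce=cv2.connectedComponentsWithStats(m)
ks=[k for k in range(1,n) if st[k,4]>100]; k=min(ks,key=lambda k:np.hypot(*(ce[k]-p))); e=cv2.minEnclosingCircle(np.argwhere(l==k)[:,::-1].astype(np.float32)); print(p,e,st[k,4],ray(K,R,c,e[0],.033))
D=cam("top"); i=D[0]; b,g,r=[i[...,j].astype(int) for j in range(3)]
m=((r-b>50)&(r>g+25)).astype(np.uint8); p=proj(*D[1:],np.array([.6491,-.1113,.033]))[0];n,l,st,ce=cv2.connectedComponentsWithStats(m)
print([(ce[k].round(1),st[k,4]) for k in range(1,n) if np.hypot(*(ce[k]-p))<25],p)
E
```

```text
shift [  9.43 -15.83   7.67] turn -0.5 at [ 0.653  -0.1111  0.1571] yaw 174.34 t 7.65 open 0.0582 j [-0.28  0.59  0.12  1.1   0.   -0.18]
[282.76322561 197.99652833] ((283.9737548828125, 196.3903045654297), 23.648822784423828) 1439 [[ 0.64796227 -0.11027705  0.033     ]]
[(array([265.5, 132. ]), np.int32(2)), (array([266., 134.]), np.int32(1)), (array([246., 141.]), np.int32(1)), (array([258.4, 155.9]), np.int32(96)), (array([244., 156.]), np.int32(1)), (array([244., 160.]), np.int32(1)), (array([242., 164.]), np.int32(1)), (array([242.5, 171. ]), np.int32(2)), (array([243., 173.]), np.int32(1))] [255.2026708  153.50899688]
```

Choke seated within ~2 mm. Now the sink.

Converted, -15.8 cm is -0.2107, -15 cm is -0.2, -0.5 rad is -0.3183.

Call:
servo_tool(
  moves=[
    [[0.04,-0.0667,0],-0.0955],
    [[0.08,-0.1333,0],-0.191],
    [[0.12,-0.2,0.0267],-0.2865],
    [[0.1227,-0.2107,0.0667],-0.3183],
    [[0.1227,-0.2107,0.1067],-0.3183],
    [[0.1227,-0.2107,0.1067],-0.3183],
    [[0.1227,-0.2107,0.1067],-0.3183],
  ],
)

```text
t: 8.62
ee_pos: [0.5437, -0.2585, 0.0735]
tool_rot: [3.141, -0.0, -2.74]
ft_force: [0.1, 0.3, 0.9]
opening: 0.0581
grasp_force: 0.0
```

```bash
python3 go.py .544 -.2595 .009 203; python3 - <<'E'
from h import *
i,K,R,c=cam("wrist"); cv2.imwrite("pics/w6.png",i); np.savez("w6.npz",i=i,K=K,R=R,c=c)
E
```

```text
shift [ 0.01 -0.11  6.45] turn 0.0 at [ 0.5437 -0.2585  0.0735] yaw -157.0 t 8.62 open 0.0581 j [-0.57  0.56 -0.17  0.84  0.   -0.97]
```

View pics/w6.png

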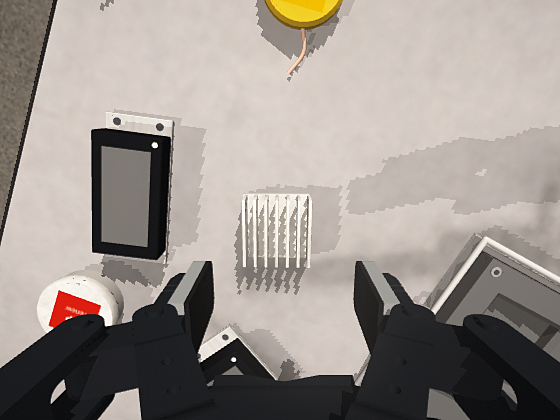

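Sink aligned with the fingers: fin tops span (243–310, 195–268).

```bash
python3 - <<'E'
from h import *
D=np.load("w6.npz"); P=ray(D["K"],D["R"],D["c"],[(243,195),(310.5,195),(310.5,268),(243,268)],.02); print(P.mean(0), np.linalg.norm(np.diff(P,axis=0),axis=1), np.degrees(np.arctan2(*(P[3]-P[0])[1::-1])))
E
python3 go.py .544 -.2595 .009 203
```

```text
[ 0.54444392 -0.26267583  0.02      ] [0.03709092 0.04338379 0.03920817] 21.32443393807124
shift [ 0.05 -0.06  6.51] turn 0.0 at [ 0.5442 -0.2587  0.0741] yaw -156.99 t 8.68 open 0.0576 j [-0.57  0.56 -0.17  0.84 -0.   -0.97]
```

Converted, 6.4 cm is 0.0853, 3 cm is 0.04.

Call:
servo_tool(
  moves=[
    [[0.0013,-0.004,0.04],0],
    [[0.0013,-0.004,0.0853],0],
    [[0.0013,-0.004,0.0853],0],
  ],
)

```text
t: 9.05
ee_pos: [0.5428, -0.2609, 0.0083]
tool_rot: [3.139, -0.002, -2.74]
ft_force: [-0.8, 0.4, 0.1]
opening: 0.0583
grasp_force: 0.0
```

Call:
servo_tool(
  moves=[
    [[0,0,0],0],
    [[0,0,0],0],
    [[0,0,0],0],
    [[0,0,0],0],
  ],
  grip=0,
)

```text
t: 9.55
ee_pos: [0.5452, -0.2625, 0.0113]
tool_rot: [-3.139, 0.002, -2.74]
ft_force: [-0.5, 0.5, 7.9]
opening: 0.0381
grasp_force: 40.9
```

Converted, -9 cm is -0.12, -4 cm is -0.0533.

Call:
servo_tool(
  moves=[
    [[0,0,-0.0533],0],
    [[0,0,-0.12],0],
    [[0,0,-0.12],0],
    [[0,0,-0.12],0],
  ],
)

```text
t: 10.05
ee_pos: [0.544, -0.2619, 0.0997]
tool_rot: [-3.141, 0.0, -2.74]
ft_force: [0.2, -0.7, -1.3]
opening: 0.0376
grasp_force: 40.6
```

```bash
python3 - <<'E'
from h import *
i,K,R,c=cam("wrist"); cv2.imwrite("pics/w7.png",i); np.savez("w7.npz",i=i,K=K,R=R,c=c)
E
python3 go.py .5573 -.1025 .06 174.5
```

```text
shift [-7.49 14.09  3.89] turn 0.497 at [ 0.5434 -0.2615  0.0988] yaw -157.01 t 10.1 open 0.038 j [-0.57  0.54 -0.14  0.9  -0.   -0.97]
```

View pics/w7.png

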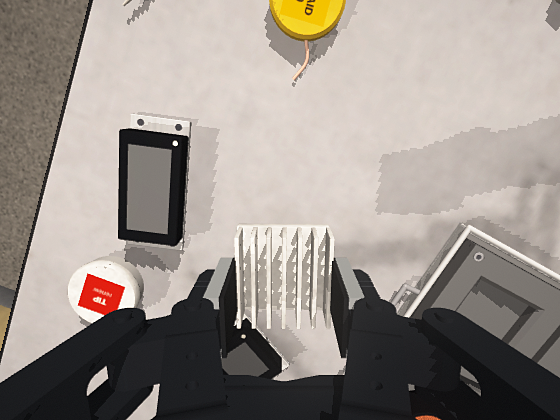

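Sink held square and centred, fin tops (235–334, 228–327). Carry to its nest.

Converted, 14.1 cm is 0.188, -7.5 cm is -0.1, 0.5 rad is 0.3183.

Call:
servo_tool(
  moves=[
    [[-0.0333,0.0627,0],0.0955],
    [[-0.0667,0.1253,0],0.191],
    [[-0.0987,0.1867,0],0.2865],
    [[-0.1,0.188,0],0.3183],
    [[-0.1,0.188,0.0533],0.3183],
    [[-0.1,0.188,0.0533],0.3183],
    [[-0.1,0.188,0.0533],0.3183],
  ],
)

```text
t: 10.98
ee_pos: [0.5576, -0.1028, 0.0595]
tool_rot: [3.141, -0.001, 3.043]
ft_force: [0.1, 0.7, -0.4]
opening: 0.038
grasp_force: 40.6
```

```bash
python3 go.py .5573 -.1025 .0205 174.5
```

```text
shift [0.03 0.03 3.9 ] turn -0.003 at [ 0.5576 -0.1028  0.0595] yaw 174.33 t 10.97 open 0.038 j [-0.31  0.52 -0.29  0.76  0.   -0.21]
```

Converted, 3.9 cm is 0.052, 3 cm is 0.04.

Call:
servo_tool(
  moves=[
    [[0,0,0.02],0],
    [[0,0,0.04],0],
    [[0,0,0.052],0],
    [[0,0,0.052],0],
  ],
)

```text
t: 11.48
ee_pos: [0.5576, -0.1027, 0.0197]
tool_rot: [3.141, -0.001, 3.043]
ft_force: [-0.1, 0.6, -0.3]
opening: 0.0381
grasp_force: 42.8
```

Call:
servo_tool(
  moves=[
    [[0,0,0],0],
    [[0,0,0],0],
    [[0,0,0],0],
  ],
  grip=0.6,
)

```text
t: 11.85
ee_pos: [0.5579, -0.1028, 0.0203]
tool_rot: [-3.142, 0.0, 3.043]
ft_force: [0.2, -0.1, 0.2]
opening: 0.0511
grasp_force: 0.0
```

Converted, -13 cm is -0.1733, -9 cm is -0.12.

Call:
servo_tool(
  moves=[
    [[0,0,-0.0533],0],
    [[0,0,-0.12],0],
    [[0,0,-0.1733],0],
    [[0,0,-0.1733],0],
    [[0,0,-0.1733],0],
  ],
)

```text
t: 12.48
ee_pos: [0.5575, -0.1026, 0.1498]
tool_rot: [3.141, -0.001, 3.043]
ft_force: [0.4, -0.2, -0.0]
opening: 0.0511
grasp_force: 0.0
```

```bash
python3 - <<'E'
from h import *
i,K,R,c=cam("wrist"); cv2.imwrite("pics/w8.png",i); np.savez("w8.npz",i=i,K=K,R=R,c=c)
E
python3 go.py .4411 .0509 .08 202
```

```text
shift [13.05 14.12  6.95] turn -0.483 at [ 0.5571 -0.1025  0.1492] yaw 174.34 t 12.53 open 0.0513 j [-0.31  0.43 -0.18  0.97 -0.   -0.21]
```

View pics/w8.png

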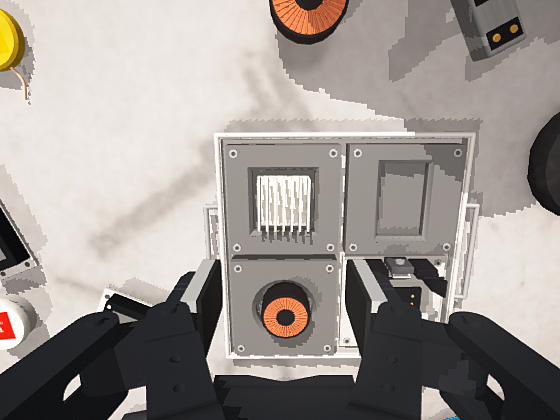

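Sink (284,203) sits flat in its pocket and the choke (284,312) in its own. Next the filter, going back toward the robot first to stay clear of the cable end.

Converted, 14 cm is 0.1867, 13 cm is 0.1733, -0.25 rad is -0.1592.

Call:
servo_tool(
  moves=[
    [[0.0667,0,0],0],
    [[0.1333,0,0],0],
    [[0.1733,0.0267,0],-0.0637],
    [[0.1733,0.0933,0],-0.1592],
    [[0.1733,0.16,0],-0.2546],
    [[0.1733,0.1867,0.04],-0.3056],
    [[0.1733,0.1867,0.0933],-0.3056],
    [[0.1733,0.1867,0.0933],-0.3056],
    [[0.1733,0.1867,0.0933],-0.3056],
  ],
)

```text
t: 13.65
ee_pos: [0.4423, 0.0492, 0.0807]
tool_rot: [3.141, -0.001, -2.761]
ft_force: [0.2, 1.2, -0.6]
opening: 0.0508
grasp_force: 0.0
```

```bash
python3 - <<'E'
from h import *
i,K,R,c=cam("wrist"); hsv=cv2.cvtColor(i,cv2.COLOR_BGR2HSV)
p=proj(K,R,c,np.array([.4411,.0509,.025]))[0]; m=cv2.inRange(hsv,(10,110,90),(30,255,255)); n,l,st,ce=cv2.connectedComponentsWithStats(m)
q=np.array([ce[k] for k in range(1,n) if st[k,4]>15 and np.hypot(*(ce[k]-p))<90]); print(p,q.round(1))
X=ray(K,R,c,q,.025); print(X.round(4).tolist(),X.mean(0).round(4)); (ctr,wh,an)=cv2.minAreaRect((X[:,:2]*1e3).astype(np.float32)); print(ctr,wh,an)
E
python3 go.py .4411 .0509 .011 202
```

```text
[287.64278206 232.11202381] [[275.9 206.9]
 [297.2 206.8]
 [276.2 257. ]
 [297.1 256.8]]
[[0.4298, 0.0392, 0.025], [0.4253, 0.0503, 0.025], [0.4577, 0.0504, 0.025], [0.4531, 0.0617, 0.025]] [0.4415 0.0504 0.025 ]
(441.46502685546875, 50.35511779785156) (30.099140167236328, 12.130464553833008) 22.254051208496094
shift [0.1  0.24 7.02] turn -0.003 at [0.4429 0.0491 0.0812] yaw -158.2 t 13.7 open 0.0515 j [-0.05  0.3  -0.59  0.68  0.   -0.43]
```

Converted, 7 cm is 0.0933, 3 cm is 0.04.

Call:
servo_tool(
  moves=[
    [[0.0013,0.0027,0.04],0],
    [[0.0013,0.0027,0.0933],0],
    [[0.0013,0.0027,0.0933],0],
  ],
)

```text
t: 14.08
ee_pos: [0.4394, 0.0506, 0.0097]
tool_rot: [3.14, -0.003, -2.761]
ft_force: [-0.1, 0.2, 0.9]
opening: 0.0512
grasp_force: 0.0
```

Call:
servo_tool(
  moves=[
    [[0,0,0],0],
    [[0,0,0],0],
    [[0,0,0],0],
    [[0,0,0],0],
  ],
  grip=0,
)

```text
t: 14.58
ee_pos: [0.442, 0.0507, 0.0122]
tool_rot: [-3.14, 0.003, -2.761]
ft_force: [-1.9, -0.1, 7.7]
opening: 0.0268
grasp_force: 40.1
```

Converted, -7 cm is -0.0933, -4 cm is -0.0533.

Call:
servo_tool(
  moves=[
    [[0,0,-0.0533],0],
    [[0,0,-0.0933],0],
    [[0,0,-0.0933],0],
    [[0,0,-0.0933],0],
  ],
)

```text
t: 15.08
ee_pos: [0.4407, 0.0509, 0.0806]
tool_rot: [-3.141, 0.001, -2.76]
ft_force: [-0.3, 0.2, -1.9]
opening: 0.0268
grasp_force: 40.3
```

```bash
cat > filt.py <<'E'
from h import *
import sys
i,K,R,c=cam("wrist"); s=ctrl.sense(); z=float(sys.argv[1])+s["ee_pos"][2]; hsv=cv2.cvtColor(i,cv2.COLOR_BGR2HSV)
p=proj(K,R,c,np.r_[s["ee_pos"][:2],z])[0]; m=cv2.inRange(hsv,(10,110,90),(30,255,255)); n,l,st,ce=cv2.connectedComponentsWithStats(m)
q=np.array([ce[k] for k in range(1,n) if st[k,4]>15 and np.hypot(*(ce[k]-p))<90]); print(p,q.round(1).tolist())
X=ray(K,R,c,q,z); print((X.mean(0)-s["ee_pos"]).round(4), cv2.minAreaRect((X[:,:2]*1e3).astype(np.float32)),np.linalg.norm(X[0]-X[1]))
E
python3 filt.py .014; python3 go.py .5658 -.0107 .06 174.5
```

```text
[284.9518833  288.09654881] [[267.4, 250.8], [299.2, 250.9], [268.3, 321.3], [298.3, 321.3]]
[-0.0002 -0.0008  0.014 ] ((440.0546875, 50.116634368896484), (30.04595375061035, 12.004417419433594), 21.81045913696289) 0.012004450955230655
shift [ -9.37 -10.39   2.  ] turn 0.477 at [0.4402 0.0509 0.0801] yaw -158.16 t 15.12 open 0.0265 j [-0.05  0.3  -0.6   0.68  0.   -0.43]
```

Filter held true. I bring it in front of the nest on the robot side, then feel forward slowly in case the cable is solid.

Converted, -6.5 cm is -0.0867, -3 cm is -0.04, 0.48 rad is 0.3056.

Call:
servo_tool(
  moves=[
    [[0.004,-0.04,0],0.1019],
    [[0.0067,-0.0867,0],0.2037],
    [[0.0067,-0.0867,0],0.3056],
    [[0.0067,-0.0867,0],0.3056],
    [[0.0067,-0.0867,0],0.3056],
  ],
)

```text
t: 15.75
ee_pos: [0.4596, -0.011, 0.0798]
tool_rot: [3.141, -0.001, 3.047]
ft_force: [0.6, 0.1, -1.4]
opening: 0.0266
grasp_force: 40.2
```

Converted, -1 cm is -0.0133, -0.5 cm is -0.0067.

Call:
servo_tool(
  moves=[
    [[-0.0067,0,0],0],
    [[-0.0133,0,0],0],
    [[-0.0133,0,0],0],
  ],
)

```text
t: 16.12
ee_pos: [0.4707, -0.0123, 0.0803]
tool_rot: [-3.142, 0.0, 3.044]
ft_force: [0.2, -0.3, -1.2]
opening: 0.027
grasp_force: 40.2
```

Converted, -1 cm is -0.0133, -0.5 cm is -0.0067.

Call:
servo_tool(
  moves=[
    [[-0.0067,0,0],0],
    [[-0.0133,0,0],0],
    [[-0.0133,0,0],0],
  ],
)

```text
t: 16.5
ee_pos: [0.4805, -0.0134, 0.0803]
tool_rot: [-3.142, 0.0, 3.043]
ft_force: [-0.1, 0.2, -1.1]
opening: 0.0271
grasp_force: 40.2
```

Converted, -1 cm is -0.0133, -0.5 cm is -0.0067.

Call:
servo_tool(
  moves=[
    [[-0.0067,0,0],0],
    [[-0.0133,0,0],0],
    [[-0.0133,0,0],0],
  ],
)

```text
t: 16.88
ee_pos: [0.4905, -0.0144, 0.0803]
tool_rot: [-3.142, 0.0, 3.043]
ft_force: [-0.4, -0.3, -0.9]
opening: 0.0269
grasp_force: 40.2
```

Converted, -1 cm is -0.0133, -0.5 cm is -0.0067.

Call:
servo_tool(
  moves=[
    [[-0.0067,0,0],0],
    [[-0.0133,0,0],0],
    [[-0.0133,0,0],0],
  ],
)

```text
t: 17.25
ee_pos: [0.5005, -0.0154, 0.0803]
tool_rot: [-3.142, 0.0, 3.043]
ft_force: [0.1, -0.4, -0.8]
opening: 0.0272
grasp_force: 40.2
```

Call:
servo_tool(
  moves=[
    [[-0.0067,0,0],0],
    [[-0.0133,0,0],0],
    [[-0.0133,0,0],0],
  ],
)

```text
t: 17.62
ee_pos: [0.5104, -0.0163, 0.0803]
tool_rot: [-3.142, 0.0, 3.043]
ft_force: [-0.0, 0.2, -1.1]
opening: 0.0268
grasp_force: 40.2
```

Converted, -1 cm is -0.0133, -0.5 cm is -0.0067.

Call:
servo_tool(
  moves=[
    [[-0.0067,0,0],0],
    [[-0.0133,0,0],0],
    [[-0.0133,0,0],0],
  ],
)

```text
t: 18.0
ee_pos: [0.5203, -0.0173, 0.0803]
tool_rot: [-3.142, 0.0, 3.043]
ft_force: [0.3, 0.7, -1.6]
opening: 0.0268
grasp_force: 40.2
```

Converted, -1.5 cm is -0.02, -0.7 cm is -0.0093.

Call:
servo_tool(
  moves=[
    [[-0.0093,0,0],0],
    [[-0.02,0,0],0],
    [[-0.02,0,0],0],
  ],
)

```text
t: 18.38
ee_pos: [0.5356, -0.0189, 0.0803]
tool_rot: [-3.142, 0.001, 3.043]
ft_force: [0.5, -0.2, -0.6]
opening: 0.0269
grasp_force: 40.2
```

```bash
python3 go.py .5658 -.0105 .022 174.5
```

```text
shift [-2.92  1.13  5.83] turn -0.003 at [ 0.5356 -0.0189  0.0803] yaw 174.34 t 18.38 open 0.0269 j [-0.17  0.44 -0.36  0.77 -0.   -0.07]
```

No contact. Over the nest and down.

Converted, -2.9 cm is -0.0387, 2.5 cm is 0.0333.

Call:
servo_tool(
  moves=[
    [[-0.0133,0.0053,0],0],
    [[-0.0267,0.0107,0],0],
    [[-0.0387,0.0147,0.0133],0],
    [[-0.0387,0.0147,0.0333],0],
    [[-0.0387,0.0147,0.0333],0],
    [[-0.0387,0.0147,0.0333],0],
  ],
)

```text
t: 19.12
ee_pos: [0.5642, -0.0106, 0.055]
tool_rot: [3.142, -0.001, 3.043]
ft_force: [0.6, 0.8, -1.3]
opening: 0.0267
grasp_force: 40.2
```

```bash
python3 filt.py .014; python3 go.py .5658 -.0105 .022 174.5
```

```text
[283.2882487  290.38546853] [[267.3, 250.7], [299.2, 250.7], [268.3, 321.0], [298.2, 321.0]]
[-0.0015  0.0001  0.014 ] ((562.9964599609375, -10.538690567016602), (11.962843894958496, 29.737028121948242), 84.34717559814453) 0.011962843350586349
shift [-0.13  0.03  3.33] turn -0.003 at [ 0.5645 -0.0107  0.0553] yaw 174.33 t 19.18 open 0.027 j [-0.15  0.52 -0.3   0.75 -0.   -0.05]
```

Converted, 3.3 cm is 0.044, 2.4 cm is 0.032.

Call:
servo_tool(
  moves=[
    [[-0.0027,0,0.016],0],
    [[-0.0027,0,0.032],0],
    [[-0.0027,0,0.044],0],
    [[-0.0027,0,0.044],0],
    [[-0.0027,0,0.044],0],
  ],
)

```text
t: 19.8
ee_pos: [0.5665, -0.0108, 0.022]
tool_rot: [3.142, -0.0, 3.043]
ft_force: [-0.4, -0.2, -0.6]
opening: 0.0265
grasp_force: 40.7
```

Call:
servo_tool(
  moves=[
    [[0,0,0],0],
    [[0,0,0],0],
    [[0,0,0],0],
  ],
  grip=0.5,
)

```text
t: 20.18
ee_pos: [0.5668, -0.0109, 0.0224]
tool_rot: [-3.142, 0.0, 3.043]
ft_force: [-0.7, -0.1, -0.6]
opening: 0.0427
grasp_force: 0.0
```

Converted, -9 cm is -0.12, -4 cm is -0.0533.

Call:
servo_tool(
  moves=[
    [[0,0,-0.0533],0],
    [[0,0,-0.12],0],
    [[0,0,-0.12],0],
    [[0,0,-0.12],0],
  ],
)

```text
t: 20.68
ee_pos: [0.5665, -0.0108, 0.1121]
tool_rot: [3.142, -0.0, 3.043]
ft_force: [0.2, 0.4, -0.1]
opening: 0.0427
grasp_force: 0.0
```

```bash
python3 filt.py -.078; python3 go.py .6538 -.2475 .12 149.5
```

```text
[283.32439993 220.51375111] [[273.7, 197.1], [293.0, 197.1], [273.9, 243.0], [292.6, 242.9]]
[-0.0001 -0.     -0.078 ] ((566.0009765625, -10.746183395385742), (12.057540893554688, 30.21613311767578), 84.25349426269531) 0.012019711214036813
shift [-11.07 -22.7   -0.88] turn 0.434 at [ 0.566  -0.0107  0.1114] yaw 174.34 t 20.73 open 0.0428 j [-0.15  0.46 -0.23  0.88  0.   -0.05]
```

Filter seated (offset <1 mm, height right). All three are in; now the short module.

Converted, -22.7 cm is -0.3027, -20 cm is -0.2667, -1.13 rad is -0.7194.

Call:
servo_tool(
  moves=[
    [[-0.0333,-0.0667,-0.0133],0],
    [[-0.0667,-0.1333,-0.0133],-0.1019],
    [[-0.1,-0.2,-0.0133],-0.2037],
    [[-0.1333,-0.2667,-0.0133],-0.3056],
    [[-0.1467,-0.3027,-0.0133],-0.4074],
    [[-0.1467,-0.3027,-0.0133],-0.5093],
    [[-0.1467,-0.3027,-0.0133],-0.6112],
    [[-0.1467,-0.3027,-0.0133],-0.7194],
    [[-0.1467,-0.3027,0.0133],-0.7194],
    [[-0.1467,-0.3027,0.0133],-0.7194],
    [[-0.1467,-0.3027,0.0133],-0.7194],
  ],
  grip=0.68,
)

```text
t: 22.1
ee_pos: [0.6535, -0.2474, 0.1019]
tool_rot: [3.14, -0.0, -2.111]
ft_force: [0.3, 0.4, -0.6]
opening: 0.0582
grasp_force: 0.0
```

```bash
python3 go.py .6538 -.2475 .008 239.5; python3 - <<'E'
from h import *
i,K,R,c=cam("wrist"); np.savez("w9.npz",i=i,K=K,R=R,c=c); p=proj(K,R,c,np.array([.6538,-.2475,.02]))[0]; print(p)
m=((i.max(2)<60)*255).astype(np.uint8)
cs,_=cv2.findContours(m,cv2.RETR_EXTERNAL,cv2.CHAIN_APPROX_SIMPLE)
for k in cs:
    a=cv2.contourArea(k)
    if a>300: print(a,cv2.minAreaRect(k),cv2.pointPolygonTest(k,(float(p[0]),float(p[1])),True))
g=cv2.inRange(i,(100,100,100),(170,170,170)); n,l,st,ce=cv2.connectedComponentsWithStats(g); k=l[int(p[1]),int(p[0])]; print("label",k,st[k],ce[k])
if k:
    cc,_=cv2.findContours((l==k).astype(np.uint8),0,2); P=ray(K,R,c,cv2.boxPoints(cv2.minAreaRect(cc[0])),.02); print(P.mean(0).round(4),np.linalg.norm(np.diff(P,axis=0),axis=1).round(4),np.degrees(np.arctan2(*(P[1]-P[0])[1::-1])))
cv2.imwrite("pics/w9.png",i)
E
```

```text
shift [-0.01 -0.04  9.39] turn -0.007 at [ 0.6535 -0.2474  0.1019] yaw -120.93 t 22.1 open 0.0582 j [-0.47  0.71  0.19  1.05  0.   -1.5 ]
[284.11316265 220.71607693]
351.0 ((542.0501098632812, 308.1500244140625), (63.56177520751953, 11.384199142456055), 71.56504821777344) -250.25620569522772
47243.0 ((279.5, 334.5), (559.0, 169.0), 0.0) -82.89800936981527
3918.5 ((283.5, 217.5), (69.0, 59.0), 90.0) 28.1131591796875
1886.5 ((319.89300537109375, 7.324272155761719), (70.48460388183594, 82.80670166015625), 42.709388732910156) -163.06676674811166
320.5 ((48.043087005615234, 34.1860237121582), (3.5497360229492188, 121.01616668701172), 53.935611724853516) -288.71040137695024
label 177 [ 264  200   41   42 1677] [284.22659511 220.19200954]
[ 0.6539 -0.2475  0.02  ] [0.0252 0.0274 0.026 ] 149.04421198484053
```

Module is dead centre and axis-aligned (label centre 0.6539, −0.2475). Descend and grip.

Converted, 9.2 cm is 0.1227, 8 cm is 0.1067.

Call:
servo_tool(
  moves=[
    [[0,0,0.0533],0],
    [[0,0,0.1067],0],
    [[0,0,0.1227],0],
    [[0,0,0.1227],0],
  ],
)

```text
t: 22.65
ee_pos: [0.6538, -0.2476, 0.0105]
tool_rot: [3.141, -0.0, -2.11]
ft_force: [0.5, -0.2, 0.5]
opening: 0.0584
grasp_force: 0.0
```

Call:
servo_tool(
  moves=[
    [[0,0,0],0],
    [[0,0,0],0],
    [[0,0,0],0],
    [[0,0,0],0],
  ],
  grip=0,
)

```text
t: 23.15
ee_pos: [0.6552, -0.2483, 0.0126]
tool_rot: [-3.138, 0.0, -2.11]
ft_force: [0.2, 0.2, 7.2]
opening: 0.0363
grasp_force: 40.8
```

Converted, -11 cm is -0.1467, -9 cm is -0.12.

Call:
servo_tool(
  moves=[
    [[0,0,-0.0533],0],
    [[0,0,-0.12],0],
    [[0,0,-0.1467],0],
    [[0,0,-0.1467],0],
    [[0,0,-0.1467],0],
  ],
)

```text
t: 23.78
ee_pos: [0.6532, -0.2473, 0.1193]
tool_rot: [3.14, -0.0, -2.11]
ft_force: [-0.0, 0.5, -1.2]
opening: 0.0367
grasp_force: 40.5
```

```bash
python3 go.py .6573 -.0197 .12 174.5
```

```text
shift [-19.74  11.35  -0.05] turn 1.127 at [ 0.6532 -0.2473  0.1193] yaw -120.92 t 23.77 open 0.0367 j [-0.47  0.69  0.21  1.09 -0.   -1.5 ]
```

Converted, -19.7 cm is -0.2627, -15 cm is -0.2, 1.13 rad is 0.7194.

Call:
servo_tool(
  moves=[
    [[-0.0667,0.0373,0],0.1019],
    [[-0.1333,0.0747,0],0.2037],
    [[-0.2,0.1133,0],0.3056],
    [[-0.2627,0.1507,0],0.4074],
    [[-0.2627,0.1507,0],0.5093],
    [[-0.2627,0.1507,0],0.6112],
    [[-0.2627,0.1507,0],0.7194],
    [[-0.2627,0.1507,0.0267],0.7194],
    [[-0.2627,0.1507,0.0533],0.7194],
    [[-0.2627,0.1507,0.0533],0.7194],
    [[-0.2627,0.1507,0.0533],0.7194],
  ],
)

```text
t: 25.15
ee_pos: [0.658, -0.0205, 0.0802]
tool_rot: [3.142, -0.001, 3.043]
ft_force: [0.7, 0.0, -0.5]
opening: 0.0369
grasp_force: 40.6
```

```bash
python3 go.py .6573 -.0197 .043 174.5; python3 - <<'E'
from h import *
i,K,R,c=cam("wrist"); s=ctrl.sense(); np.savez("w10.npz",i=i,K=K,R=R,c=c); z=s["ee_pos"][2]+.008; p=proj(K,R,c,np.r_[s["ee_pos"][:2],z])[0]; print(p,z)
g=cv2.inRange(i,(85,85,85),(175,175,175)); n,l,st,ce=cv2.connectedComponentsWithStats(g); k=l[int(p[1]),int(p[0])]; print("label",k,st[k],ce[k])
if k:
    cc,_=cv2.findContours((l==k).astype(np.uint8),0,2); P=ray(K,R,c,cv2.boxPoints(cv2.minAreaRect(cc[0])),z); print((P.mean(0)-s["ee_pos"]).round(4),np.linalg.norm(np.diff(P,axis=0),axis=1).round(4),np.degrees(np.arctan2(*(P[1]-P[0])[1::-1])))
cv2.imwrite("pics/w10.png",i)
E
```

```text
shift [0.07 0.07 3.72] turn -0.003 at [ 0.658  -0.0205  0.0802] yaw 174.34 t 25.15 open 0.0369 j [-0.14  0.65  0.02  0.94 -0.   -0.04]
[283.33358215 283.87867421] 0.08870042668684253
label 216 [ 251  250   66   64 4095] [283.43540904 281.29133089]
[-0.0007  0.0001  0.008 ] [0.0255 0.0277 0.0268] 84.32389536897581
```

Converted, 3.6 cm is 0.048, 3 cm is 0.04.

Call:
servo_tool(
  moves=[
    [[0,0.0013,0.0133],0],
    [[0,0.0013,0.0267],0],
    [[0,0.0013,0.04],0],
    [[0,0.0013,0.048],0],
    [[0,0.0013,0.048],0],
  ],
)

```text
t: 25.82
ee_pos: [0.6578, -0.0195, 0.0436]
tool_rot: [3.142, -0.001, 3.043]
ft_force: [0.9, -0.2, -0.7]
opening: 0.0366
grasp_force: 40.6
```

Converted, 0.4 cm is 0.0053, 0.2 cm is 0.0027.

Call:
servo_tool(
  moves=[
    [[0,0,0.0027],0],
    [[0,0,0.0053],0],
    [[0,0,0.0053],0],
  ],
)

```text
t: 26.2
ee_pos: [0.6585, -0.0196, 0.0407]
tool_rot: [-3.142, 0.001, 3.043]
ft_force: [0.7, 0.9, 2.4]
opening: 0.0363
grasp_force: 40.9
```

Call:
servo_tool(
  moves=[
    [[0,0,0],0],
    [[0,0,0],0],
    [[0,0,0],0],
  ],
  grip=0.56,
)

```text
t: 26.58
ee_pos: [0.6581, -0.0195, 0.0403]
tool_rot: [3.142, -0.0, 3.043]
ft_force: [-0.5, -0.5, 0.9]
opening: 0.0479
grasp_force: 0.0
```

Converted, -6 cm is -0.08, -3 cm is -0.04.

Call:
servo_tool(
  moves=[
    [[0,0,-0.04],0],
    [[0,0,-0.08],0],
    [[0,0,-0.08],0],
    [[0,0,-0.08],0],
  ],
)

```text
t: 27.08
ee_pos: [0.6578, -0.0195, 0.0998]
tool_rot: [-3.142, -0.001, 3.043]
ft_force: [-0.2, 0.1, 0.4]
opening: 0.0478
grasp_force: 0.0
```

```bash
cat > mod.py <<'E'
from h import *
i,K,R,c=cam("wrist"); s=ctrl.sense(); cv2.imwrite("pics/mod%d.png"%(s["t"]*100),i)
X=np.array([.6573,-.0197,.05]); p=proj(K,R,c,X)[0]
g=cv2.inRange(i,(85,85,85),(175,175,175)); n,l,st,ce=cv2.connectedComponentsWithStats(g); k=l[int(p[1]),int(p[0])]; print("label",k,st[k],ce[k],p)
cc,_=cv2.findContours((l==k).astype(np.uint8),0,2); b=cv2.boxPoints(cv2.minAreaRect(cc[0]))
for z in (.035,.05,.055): P=ray(K,R,c,b,z); print(z,P.mean(0).round(4),np.linalg.norm(np.diff(P,axis=0),axis=1).round(4),np.degrees(np.arctan2(*(P[1]-P[0])[1::-1])).round(1))
E
python3 mod.py; python3 go.py .6573 -.0197 .06 174.5
```

```text
label 169 [ 261  215   46   47 1928] [283.7276971  238.19139004] [282.79012111 235.28594894]
0.035 [ 0.6644 -0.02    0.035 ] [0.0265 0.0292 0.0275] 84.3
0.05 [ 0.6592 -0.0195  0.05  ] [0.0246 0.0271 0.0255] 84.3
0.055 [ 0.6574 -0.0193  0.055 ] [0.024  0.0264 0.0248] 84.3
shift [ 0.01 -0.03  3.94] turn -0.003 at [ 0.6575 -0.0194  0.0994] yaw 174.34 t 27.12 open 0.0478 j [-0.14  0.63  0.04  0.98  0.   -0.04]
```

Module on the stage at (0.658, −0.0195). Now close the fingers and press.

Call:
servo_tool(
  moves=[
    [[0,0,0],0],
    [[0,0,0],0],
    [[0,0,0],0],
    [[0,0,0],0],
    [[0,0,0],0],
  ],
  grip=0,
)

```text
t: 27.75
ee_pos: [0.6582, -0.0195, 0.1003]
tool_rot: [3.142, -0.0, 3.043]
ft_force: [-0.3, -0.7, -0.3]
opening: 0.0001
grasp_force: 0.0
```

Converted, 5.4 cm is 0.072, 5 cm is 0.0667.

Call:
servo_tool(
  moves=[
    [[0,0,0.0267],0],
    [[0,0,0.0587],0],
    [[0,0,0.0667],0],
    [[0,0,0.072],0],
    [[0,0,0.072],0],
  ],
)

```text
t: 28.38
ee_pos: [0.6584, -0.0195, 0.0469]
tool_rot: [-3.142, 0.001, 3.043]
ft_force: [-2.0, 0.5, 2.9]
opening: 0.0
grasp_force: 1.3
```

Converted, 1.4 cm is 0.0187, 1.1 cm is 0.0147.

Call:
servo_tool(
  moves=[
    [[0,0,0.0053],0],
    [[0,0,0.0107],0],
    [[0,0,0.0147],0],
    [[0,0,0.0187],0],
    [[0,0,0.0187],0],
    [[0,0,0.0187],0],
  ],
)

```text
t: 29.12
ee_pos: [0.6592, -0.0197, 0.0336]
tool_rot: [-3.142, 0.002, 3.043]
ft_force: [-1.5, -0.2, 6.5]
opening: -0.0
grasp_force: 3.1
```

Converted, 0.3 cm is 0.004, 0.2 cm is 0.0027.

Call:
servo_tool(
  moves=[
    [[0,0,0.0027],0],
    [[0,0,0.004],0],
    [[0,0,0.004],0],
    [[0,0,0.004],0],
  ],
)

```text
t: 29.62
ee_pos: [0.6593, -0.0196, 0.0328]
tool_rot: [-3.141, 0.003, 3.043]
ft_force: [-9.0, 2.0, 26.8]
opening: 0.0003
grasp_force: 13.3
```

Converted, -12 cm is -0.16, -8 cm is -0.1067.

Call:
servo_tool(
  moves=[
    [[0,0,-0.04],0],
    [[0,0,-0.1067],0],
    [[0,0,-0.16],0],
    [[0,0,-0.16],0],
    [[0,0,-0.16],0],
  ],
)

```text
t: 30.25
ee_pos: [0.6582, -0.0195, 0.1491]
tool_rot: [3.142, 0.0, 3.043]
ft_force: [0.1, -0.3, -0.2]
opening: -0.0
grasp_force: 0.0
```

```bash
python3 mod.py; python3 - <<'E'
import cv2,glob
f=sorted(glob.glob("pics/mod*.png"),key=lambda s:int(s[8:-4]))[-1]; print(f); i=cv2.imread(f); cv2.imwrite("pics/final.png",cv2.resize(i[60:330,170:440],(590,590),interpolation=cv2.INTER_CUBIC))
E
```

```text
label 231 [ 266  191   36   37 1276] [283.76724138 209.04153605] [282.91269863 211.45228737]
0.035 [ 0.6597 -0.0195  0.035 ] [0.0251 0.027  0.0258] 84.3
0.05 [ 0.6558 -0.0191  0.05  ] [0.0236 0.0255 0.0243] 84.3
0.055 [ 0.6545 -0.019   0.055 ] [0.0231 0.0249 0.0238] 84.3
pics/mod3030.png
```

View pics/final.png

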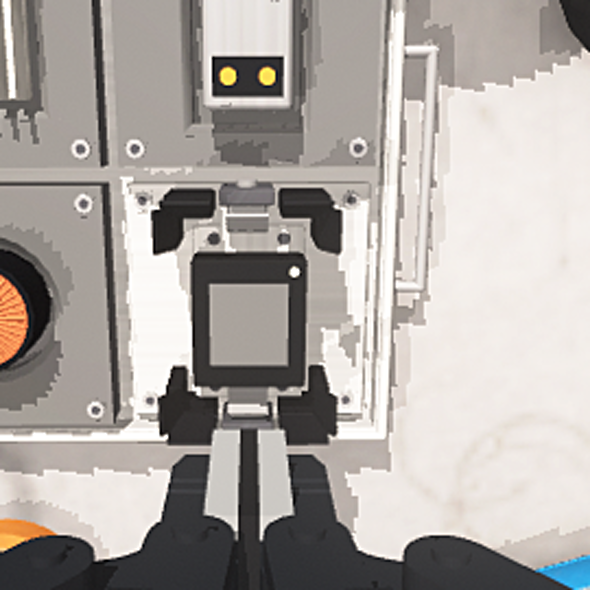

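The module sits low and level on the stage, with its label size matching a top at about 35 mm and both catches over the flange ends. The fingers are clear. Handing in.

```bash
python3 -c "
from cell import ctrl
print(ctrl.sign_off())"
```

```text
the job is handed in; nothing more can be done
None
```

The kit is made up and handed in at about 30 s of the 96 s: the heat sink, small choke and line filter are in their pockets, and the short power module was then pressed down under both catches. The look-alikes were left alone; the hand-in gave no verdict, so this rests on my camera and force checks.

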